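# Plug the post into the jig and hold it against the sprung fence

### The arm

A 6-joint arm with a two-finger parallel gripper is mounted at the origin on a cart in front of the work surface, level with it; the furniture and walls round the work are solid. World frame = base frame: x ahead of the robot, y to its left, z up, the work surface at z = 0. Lengths are in m, angles in rad, forces in N, time in s.
With the tool pointing down it reaches from about 0.2 to 0.875 m from the base axis. Payload 3.4 kg.
Tool frame: the origin (TCP) lies on the front face of the gripper's body, between the roots of the fingers; the fingertips stand r.tcp_to_tips ahead of it and the grasp point (between the pads) lies 78 mm ahead of it (r.tcp_to_tips is the distance from the TCP to the fingertips, in m); z points along the fingers, y is the direction in which the jaws open and shut (so a half turn about z gives the same grasp; the last joint's range is limited). The gripper opens to 94 mm and grips with 3 to 60 N. Pads are 16 mm wide; open, the fingers measure 119 mm over their backs; the gripper's body (75 mm by 177 mm) begins 78 mm behind the grasp point.
Start: joints at [1.123, 0.276, 1.505, -0, 1.361, -0.121], TCP at [0.185, 0.545, 0.303] pointing down, gripper open.
Joint ranges: [-2.89, 2.89], [-0.75, 2.08], [0.22, 2.7], [-1.18, 4.32], [0.11, 2.71], [-2.7, 2.7]. Speed limits (rad/s): [2.57, 2.57, 3.14, 3.14, 3.14, 3.14].

### API

Orientations are given as a unit quaternion [x, y, z, w].
In Python, from station import r gives the robot as it stands. The module is installed in compiled form; this text tells all that it offers.
- The arm moves only by the tool carry_out, never from a script. Its argument "deltas" is one flat list of numbers, 7 for each row, row after row: the shift along the world's x, y, z in mm, then the turn, a rotation vector about the world's x, y, z in rad, then the finger opening in mm, from 0 to 94. A call has 1 to 5 rows; each row shifts and turns the pose as measured when the row begins; what a row does not reach is not made up. A row lasts 1/12 s, in which the tool goes at most 41.7 mm and 7.16 degrees, less where a joint would pass 70% of its speed; a pose out of reach is approached as far as the arm can. A call with a gripper value outside its range is refused whole. The fingers move at their own pace and stop on an object; "force" is the grip in N (left out, the last holds). Time passes only in rows, so rows that do not move let the fingers close. It gives the time, the measured TCP pose, the force and the opening at its end, in the units of the state.
- r.state(): the state, without advancing time (a new reading comes with each control period).
- r.grab_frame(name): name is "scene" or "side" or "wrist"; returns a dict with "img" (420x560x3 uint8, red, green, blue), "mtx" (3x3 intrinsics, pixels), "distortion" ([k1, k2, p1, p2, k3] as OpenCV has them; the pictures are not rectified), "extrinsics" (4x4, takes a point from world to camera coordinates). Camera axes: x right, y down, z forward; pixel columns grow to the right and rows downward; lengths in m; the calibration is good to about 2 mm. A picture is of the moment at which its call begins. There is no depth.
- r.finish_job(): hands the job in, once; it reports no verdict.
Trained networks look in the newest picture that a camera, given by its name, has taken for a name from the list of things; names that differ only in an ending like _2 or _b are one class to them, and where a whole thing is asked for, a point or a joint stands for the part that bears it (a point fixed in the world has none). Each returns a list of dicts, best first, with "conf" (0 to 1); they miss things now and then, are a little off and sometimes report something else, mostly with a low value. They report only what shows in the picture. A call takes as long as a camera call. They do not tell look-alikes from the thing itself.
- r.find_in(camera, label): "location" ([x, y, z] in m, in world coordinates, good to about 4 mm: the middle of the surface that is visible of it).
- r.masks_of(camera, label): "mask" (420x560 bool, what is visible of it).
- r.spot_point(camera, label): "location" ([x, y, z] in m, in world coordinates, good to about 4 mm: a listed point, or the origin of a listed thing).
The state is a dict: "t": time; "joint_positions": joint angles; "joint_vel": joint speeds; "joint_efforts": joint torques, N m; "ee_pos": TCP position; "ee_rot": TCP orientation; "ft_force": force on the tool from outside, world axes, zero at the start; "torque": the same for the moment, N m; "opening": finger opening in m.
Only numpy, scipy, OpenCV 4.12 (cv2) and the standard library are available. Lean on these libraries where they do the work, as an engineer would, in place of code of your own. Each camera call takes 0.05 s, during which the arm holds its last target. There are 200 camera calls.

### The job

Plug the flat-sided metal post upright into the rectangular socket of the sliding carriage on the steel jig, fully home, then slide it up against the sprung fence and be my third hand: press it there with a steady push of about 10 N, so that the fence is pushed back about half of its 20 mm travel and its pointer stands between the two ridges on the scale strip. Never drive the fence to the end of its travel, and leave the round post standing where it is. Finish while still holding and pressing: do not let go, because I am going to bolt the post to the fence.

Things in the scene. Friction and masses are not known exactly. Their poses are not given: they have to be found in the camera images.
- post_centre (a point): Centre (half-way up) of the loose flat-sided post: a bare-aluminium bar, 28 mm along its own x, 40 mm along its own y, 95 mm tall (z up), 0.2 to 0.4 kg, standing on the bench on its chamfered foot (the lowest 5 mm narrow to 24 x 36 mm). Two dark bolt holes go through its 40 mm wide faces (the x faces). Half a turn about z leaves it the same. Best gripped across the 40 mm (y), in its upper half.
- jig: The fixed steel jig on the robot's right, placed and turned a little differently each time; origin under the middle of its plate (225 mm along x, 110 along y, 8 thick); its x points to the fence, about to the robot's left. The posts stand in front of it. Fixed and tall: the vice (x 0.18 to 0.46, y -0.04 to 0.20, 0.21 m high), the shear (x 0.43 to 0.65, y -0.10 to 0.02, lever up to 0.37 m high)
- post: The same flat-sided post; origin at the centre of its foot, 47.5 mm below post_centre, same axes.
- socket_mouth (a point): Centre of the mouth of the rectangular socket in the top of the carriage, 34 mm above the bench. Hole 30 mm along x by 42 mm along y (1 mm free on each side of the post), 22 mm deep: with the post home, post_centre is 25.5 mm above the mouth. x is the level sliding direction, towards the fence; z is up.
- carriage (a joint): Sliding position of the carriage, an aluminium block 66 x 66 x 26 mm on the jig, m, 0 to 0.095, growing towards the fence. It slides freely (about 1 N of friction, no spring). With the post in the socket, the post meets the untouched fence at about 0.070.
- fence_face (a point): Centre of the front face of the fence plate, against which the post is pressed. x is the pushing direction (as for socket_mouth), z up. The fence plate is steel, 34 mm wide (y) and 22 mm high, its centre 49 mm above the bench (the carriage slides in below it), on two guide rods in front of a bracket 64 mm high.
- fence (a joint): How far the fence is pushed back, m, 0 (untouched) to 0.020 (end stop). Spring: 2 N at 0 plus 0.8 N per mm, so 10 N at 0.010. It springs back when it is let go. A thin pointer on the fence sticks out to the jig's +y over a fixed upright scale strip (44 mm high, 47 mm beside the jig's centre line) with two dark ridges, which mark 5 and 15 mm of travel.
- round_post_centre (a point): Centre (half-way up) of a loose round aluminium post, 35 mm across and 95 mm tall, that stands near; a bystander of no use here. It and the flat-sided post change places.
Not all that is in view belongs to the job. Leave any blue look-alike of the post alone.

How it is judged:
By the outcome, as a careful person would: the job done as asked, in the order asked, and still so for the second after the job is handed in, while the arm keeps its last pose, push and grip.
It also fails if it takes over 56 s, if anything falls off the work surface, if the arm or the gripper's body presses on something with over 40 N, if the wrist force passes 120 N, or if a joint passes its speed limit or range.

## Working session

There is one attempt and no reset: what is moved stays moved. The work goes in short steps, Python scripts to look and compute and a tool call to move; the robot and the scene stay as the last step left them, time stands still between calls to the robot, and variables do not carry over. Pictures are saved under pics/ and viewed, about 8 in all and at most 12, crops included, and the job is handed in when it is done.

Besides the shell and the picture viewer there is one more tool, called after "Call:" as name(argument=value, ...), one argument or row to a line, values as JSON. carry_out: Moves the arm, as the interface text tells. Its arguments: {"type":"object","properties":{"deltas":{"type":"array","items":{"type":"number"}},"force":{"type":"number"}},"required":["deltas"]}

```bash
mkdir -p pics; cat > h.py <<'E'
from station import r
import numpy as np, cv2
def proj(f,P):
    E=np.array(f['extrinsics']);rv=cv2.Rodrigues(E[:3,:3])[0]
    return cv2.projectPoints(np.array(P,float).reshape(-1,3),rv,E[:3,3],np.array(f['mtx']),np.array(f['distortion']))[0].reshape(-1,2)
def ray(f,uv):
    E=np.array(f['extrinsics']);n=cv2.undistortPoints(np.array(uv,float).reshape(-1,1,2),np.array(f['mtx']),np.array(f['distortion'])).reshape(-1,2)
    d=np.c_[n,np.ones(len(n))]@E[:3,:3];return -E[:3,:3].T@E[:3,3],d
def atz(f,uv,z):
    c,d=ray(f,uv);return c+d*((z-c[2])/d[:,2])[:,None]
def save(f,n,s=1,box=None):
    im=f['img'][...,::-1]
    if box: im=im[box[1]:box[3],box[0]:box[2]]
    cv2.imwrite('pics/'+n,cv2.resize(im,None,fx=s,fy=s,interpolation=cv2.INTER_CUBIC))
E
python3 - <<'E'
from h import *
s=r.state();print({k:np.round(s[k],3) for k in s},r.tcp_to_tips)
ims=[]
for c in('scene','side'):
    f=r.grab_frame(c);ims.append(f['img'][...,::-1]);save(f,c+'0.png',1.4)
    print(c,'cam at',np.round(ray(f,[[280,210]])[0],3))
    for l in('post_centre','jig','post','socket_mouth','fence_face','round_post_centre'):
        for d in r.spot_point(c,l)[:3]: print(l,round(d['conf'],2),np.round(d['location'],4), np.round(proj(f,d['location'])[0]))
E
```

```text
{'t': np.float64(0.0), 'joint_positions': array([ 1.123,  0.277,  1.506, -0.   ,  1.361, -0.121]), 'joint_vel': array([ 0.   ,  0.001, -0.001,  0.001, -0.   , -0.   ]), 'joint_efforts': array([-2.0000e-03, -4.0457e+01, -2.3722e+01,  7.0000e-02,  3.5000e-02,
       -0.0000e+00]), 'ee_pos': array([0.184, 0.544, 0.302]), 'ee_rot': array([ 0.163,  0.987, -0.001, -0.   ]), 'ft_force': array([-0.582,  0.342,  0.364]), 'torque': array([-0.007,  0.023,  0.017]), 'opening': np.float64(0.094)} 0.0972
scene cam at [ 0.084 -0.621  0.727]
post_centre 0.94 [ 0.3618 -0.1211  0.0465] [184. 212.]
post_centre 0.79 [ 0.4666 -0.271   0.0477] [274. 218.]
post_centre 0.75 [ 0.3941 -0.4098  0.0486] [306. 283.]
jig 0.71 [ 0.5833 -0.2736 -0.0034] [310. 200.]
post 0.97 [ 0.3939 -0.3158  0.002 ] [267. 267.]
post 0.66 [ 0.3643 -0.1283 -0.0024] [191. 227.]
post 0.63 [ 0.463  -0.2712  0.0015] [273. 233.]
socket_mouth 0.82 [ 0.576  -0.3304  0.0416] [331. 202.]
fence_face 0.78 [ 0.5849 -0.2541  0.0516] [304. 179.]
round_post_centre 0.95 [ 0.4426 -0.1591  0.0424] [226. 199.]
side cam at [-0.082 -0.836  0.459]
post_centre 0.88 [ 0.3618 -0.127   0.0439] [184. 214.]
post_centre 0.87 [ 0.4683 -0.2738  0.0499] [281. 217.]
post_centre 0.85 [ 0.3871 -0.4074  0.042 ] [305. 268.]
jig 0.95 [ 0.5897 -0.2736 -0.0015] [324. 220.]
post 0.96 [ 0.3869 -0.319  -0.0023] [266. 270.]
post 0.89 [ 0.4579 -0.2708  0.0013] [276. 242.]
post 0.84 [ 0.389  -0.4146  0.0024] [309. 290.]
socket_mouth 0.78 [ 0.5763 -0.3321  0.0352] [344. 215.]
fence_face 0.73 [ 0.5864 -0.2549  0.0468] [316. 196.]
round_post_centre 0.62 [ 0.4404 -0.1576  0.0489] [227. 203.]
```

View pics/scene0.png

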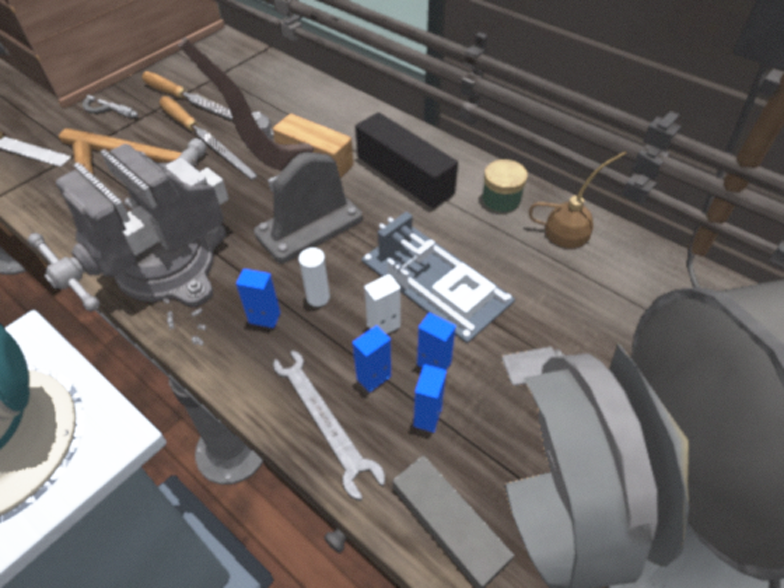

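View pics/side0.png

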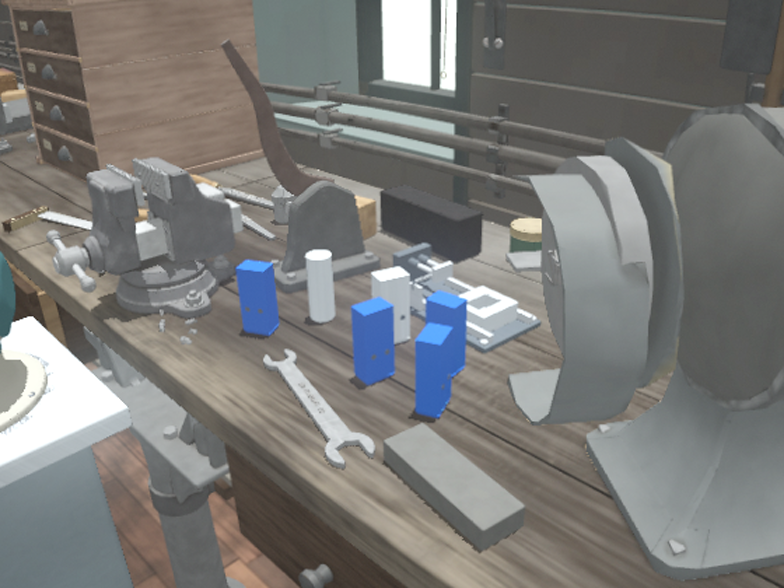

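The scene view shows the white flat-sided post at about (383,305), just in front of the jig, and the round post at (314,278). The four blue look-alikes are at (260,298), (373,358), (436,343) and (430,398). The jig's socket is at (465,287) and its fence at (395,238), lined up roughly with world +y. I'll raise the arm and swing it over behind the vice.

Call:
carry_out(
  deltas=[5,-20,30,0,0,0,94,5,-25,30,0,0,0,94,5,-25,28,0,0,-0.1,94,8,-38,5,0,0,-0.1,94,8,-38,0,0,0,-0.1,94],
)

```text
t: 1.12
ee_pos: [0.2153, 0.3995, 0.3955]
ee_rot: [0.31, 0.951, -0.001, -0.002]
ft_force: [1.0, -0.3, 0.2]
opening: 0.0943
```

Call:
carry_out(
  deltas=[8,-38,0,0,0,-0.1,94,8,-38,0,0,0,-0.1,94,8,-38,0,0,0,-0.1,94,8,-38,0,0,0,-0.1,94,8,-38,0,0,0,-0.1,94],
)

```text
t: 1.53
ee_pos: [0.2545, 0.2017, 0.3979]
ee_rot: [0.544, 0.839, 0.003, 0.001]
ft_force: [1.4, 0.5, -0.0]
opening: 0.0942
```

Call:
carry_out(
  deltas=[3,-38,0,0,0,-0.1,94,3,-38,0,0,0,-0.1,94,3,-38,0,0,0,-0.1,94,3,-38,0,0,0,-0.1,94,3,-38,0,0,0,-0.1,94],
)

```text
t: 1.95
ee_pos: [0.2664, 0.0041, 0.3996]
ee_rot: [0.741, 0.671, 0.006, 0.006]
ft_force: [0.9, -0.5, 0.2]
opening: 0.0943
```

Call:
carry_out(
  deltas=[5,-40,0,0,0,0,94,10,-39,0,0,0,0,94,20,-35,0,0,0,0,94,25,-32,0,0,0,0,94,25,-32,0,0,0,0,94],
)

```text
t: 2.37
ee_pos: [0.3458, -0.1834, 0.4024]
ee_rot: [0.746, 0.666, 0.007, 0.011]
ft_force: [0.5, 0.7, 0.8]
opening: 0.0938
```

Call:
carry_out(
  deltas=[25,-32,-5,0,0,0,94,25,-32,-15,0,0,0,94,20,-20,-20,0,0,0,94,10,-5,-20,0,0,0,94,0,0,0,0,0,0,94],
)

```text
t: 2.78
ee_pos: [0.4298, -0.283, 0.3415]
ee_rot: [0.749, 0.662, 0.007, 0.015]
ft_force: [-1.3, 0.8, 0.0]
opening: 0.094
```

```bash
python3 - <<'E'
from h import *
s=r.state();print({k:np.round(s[k],3) for k in('joint_positions','ee_pos','ee_rot')})
f=r.grab_frame('wrist');save(f,'w1.png',1.4)
print(np.round(ray(f,[[280,210]])[0],3))
for l in('post_centre','jig','post','socket_mouth','fence_face','round_post_centre'):
    for d in r.spot_point('wrist',l)[:3]: print(l,round(d['conf'],2),np.round(d['location'],4), np.round(proj(f,d['location'])[0]))
E
```

```text
{'joint_positions': array([-0.723,  0.149,  1.578,  0.011,  1.383, -0.603]), 'ee_pos': array([ 0.43 , -0.283,  0.341]), 'ee_rot': array([0.749, 0.662, 0.007, 0.015])}
[ 0.438 -0.201  0.423]
post_centre 0.96 [ 0.3636 -0.126   0.0509] [183.  39.]
post_centre 0.93 [ 0.4641 -0.2696  0.0468] [299. 170.]
post_centre 0.92 [ 0.4603 -0.3712  0.0464] [305. 253.]
jig 0.73 [ 0.5814 -0.2709  0.0011] [390. 152.]
post 0.95 [ 0.4668 -0.2732  0.002 ] [299. 166.]
post 0.78 [ 0.4596 -0.3644 -0.0037] [300. 233.]
post 0.7 [ 0.3858 -0.3175 -0.002 ] [240. 207.]
socket_mouth 0.88 [ 0.5808 -0.327   0.0331] [400. 202.]
fence_face 0.67 [ 0.5849 -0.2537  0.0474] [407. 141.]
```

View pics/w1.png

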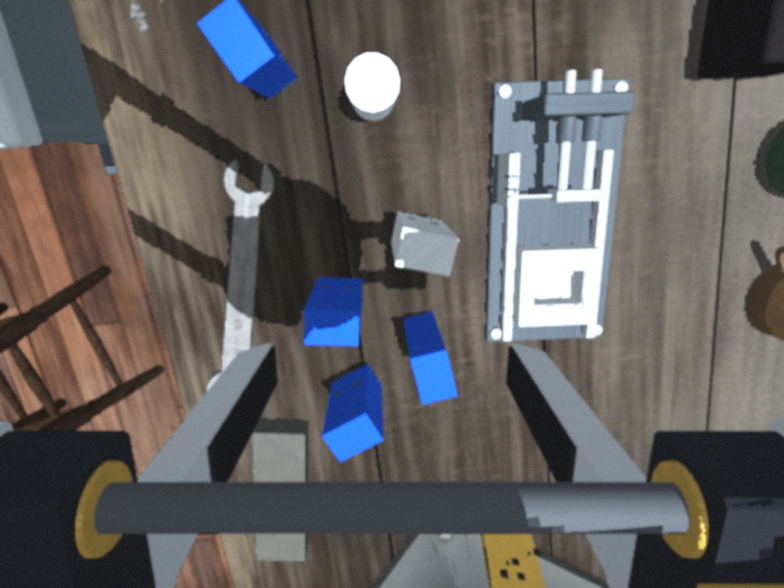

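The wrist view shows the post at (425,243), with its holed 40 mm face towards the round post, so its y axis runs roughly along world x. The jig is at right, with the socket at (558,287) and the fence plate at (580,195). I'll enlarge both to get the corners.

```bash
python3 - <<'E'
from h import *
im=cv2.imread('pics/w1.png')
import numpy as np
f=r.grab_frame('wrist');np.savez('f1.npz',**f)
i=f['img'][...,::-1]
g=lambda x0,y0,x1,y1,s:cv2.resize(i[y0:y1,x0:x1],None,fx=s,fy=s,interpolation=cv2.INTER_CUBIC)
a=g(270,140,340,205,6)  # post 420x390
b=g(340,50,460,250,3) # jig 360x600
c=np.zeros((600,780,3),np.uint8);c[:390,:420]=a;c[:600,420:]=b
cv2.imwrite('pics/c1.png',c)
E
```

```text
(no output)
```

View pics/c1.png

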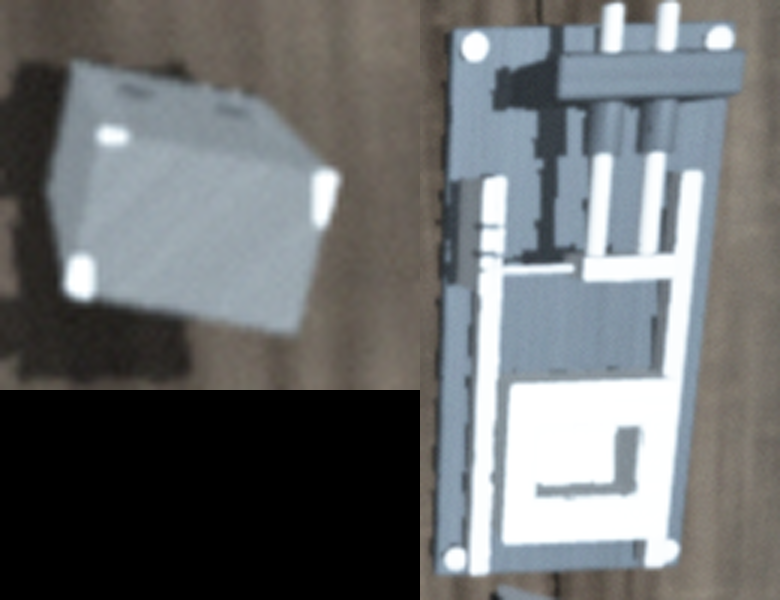

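```bash
python3 - <<'E'
from h import *
f=np.load('f1.npz')
P=lambda c:np.array(c,float)/6+[270,140]-.4
J=lambda c:(np.array(c,float)-[420,0])/3+[340,50]-.33
def show(n,q):
    print(n,np.round(q.mean(0),4)[:2],'sides mm',np.round(np.linalg.norm(np.roll(q,-1,0)-q,axis=1)*1e3,1),'ang',[round(float(np.degrees(np.arctan2(*(np.roll(q,-1,0)-q)[k,1::-1]))),1) for k in range(4)])
show('post',atz(f,P([(98,135),(340,172),(298,332),(65,298)]),.095))
show('plate',atz(f,J([(452,28),(735,24),(680,575),(437,573)]),.008))
show('carr',atz(f,J([(508,380),(670,376),(645,543),(501,546)]),.034))
print('hole corner BR,BL',np.round(atz(f,J([(637,494),(537,494)]),.034),4))
print('fence face ends z.06',np.round(atz(f,J([(583,281),(672,279)]),.060),4))
print('bracket top z.064',np.round(atz(f,J([(557,98),(742,92)]),.064),4))
E
```

```text
post [ 0.4647 -0.2714] sides mm [40.6 27.8 39.9 27.8] ang [-15.9, -109.4, 164.1, 72.0]
plate [ 0.5843 -0.277 ] sides mm [109.4 227.8 110.3 223.3] ang [-6.0, -94.9, 171.7, 84.9]
carr [ 0.5762 -0.3301] sides mm [64.9 70.6 60.6 70. ] ang [-6.0, -98.3, 173.5, 85.1]
hole corner BR,BL [[ 0.5991 -0.3464  0.034 ]
 [ 0.5579 -0.3409  0.034 ]]
fence face ends z.06 [[ 0.5692 -0.253   0.06  ]
 [ 0.6015 -0.2563  0.06  ]]
bracket top z.064 [[ 0.5602 -0.19    0.064 ]
 [ 0.6233 -0.1957  0.064 ]]
```

```bash
cat >> h.py <<'E'
from scipy.spatial.transform import Rotation as R
def delta(xyz,yaw_deg):
    "shift mm and rotvec to a tool-down pose with tool y at yaw"
    s=r.state();a=np.radians((yaw_deg+90)/2)
    T=R.from_quat([np.cos(a),np.sin(a),0,0]);C=R.from_quat(s['ee_rot'])
    print('t',round(float(s['t']),2),'pos',np.round(s['ee_pos'],4),'F',np.round(s['ft_force'],1),'M',np.round(s['torque'],2),'open',round(float(s['opening']),4))
    print('delta mm',np.round((np.array(xyz)-s['ee_pos'])*1e3,1),'rot',np.round((T*C.inv()).as_rotvec(),4))
E
python3 -c "
from h import *
delta([.4647,-.2714,.158],-16.3)"
```

```text
t 3.18 pos [ 0.429  -0.2814  0.3473] F [ 0.5 -0.3  0.8] M [-0.05  0.11  0.02] open 0.094
delta mm [  35.7   10.  -189.3] rot [ 0.0226  0.036  -0.1636]
```

Call:
carry_out(
  deltas=[18,5,-20,0.011,0.018,-0.08,94,18,5,-30,0.011,0.018,-0.08,94,0,0,-35,0,0,0,94,0,0,-25,0,0,0,94,0,0,0,0,0,0,94],
)

```text
t: 3.6
ee_pos: [0.4666, -0.27, 0.2428]
ee_rot: [0.801, 0.598, 0.001, 0.009]
ft_force: [-0.2, -0.2, -0.3]
opening: 0.094
```

```bash
python3 -c "
from h import *
delta([.4647,-.2714,.158],-16.3)
delta([.4647,-.2714,.158],-16.3)
print(r.spot_point('wrist','post_centre')[:3])"
```

```text
t 3.6 pos [ 0.4666 -0.27    0.2428] F [-0.2 -0.2 -0.3] M [-0.03  0.1  -0.03] open 0.094
delta mm [ -1.9  -1.4 -84.8] rot [0.0126 0.0128 0.0037]
t 3.6 pos [ 0.4666 -0.27    0.2428] F [-0.2 -0.2 -0.3] M [-0.03  0.1  -0.03] open 0.094
delta mm [ -1.9  -1.4 -84.8] rot [0.0126 0.0128 0.0037]
[{'location': [0.3614, -0.1264, 0.0513], 'conf': 0.86}, {'location': [0.4563, -0.3708, 0.0465], 'conf': 0.83}, {'location': [0.3902, -0.3205, 0.0457], 'conf': 0.74}]
```

Call:
carry_out(
  deltas=[-1,-1,-25,0.01,0.01,0.004,94,-1,0,-25,0.003,0.003,0,94,0,0,-20,0,0,0,94,0,0,-12,0,0,0,94,0,0,0,0,0,0,94],
)

```text
t: 4.07
ee_pos: [0.4693, -0.2749, 0.1733]
ee_rot: [0.8, 0.6, 0.003, 0.012]
ft_force: [0.8, 0.3, 0.4]
opening: 0.0938
```

```bash
python3 -c "
from h import *
f=r.grab_frame('side');save(f,'s2.png',3,(170,100,400,290))
delta([.4647,-.2714,.158],-16.3)"
```

```text
t 4.12 pos [ 0.4699 -0.2753  0.1745] F [0.6 0.4 1.8] M [-0.05  0.11  0.02] open 0.0936
delta mm [ -5.2   3.9 -16.5] rot [ 0.0161  0.0209 -0.0014]
```

View pics/s2.png

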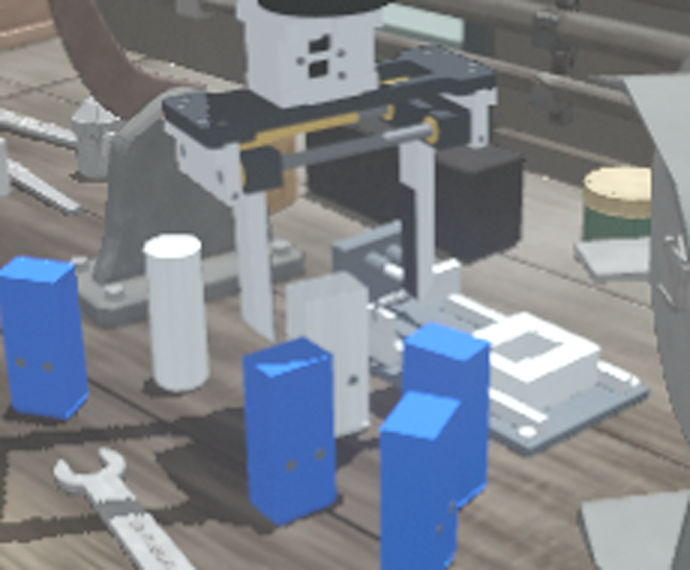

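The picture shows the fingers straddling the post: left finger (255,270), right finger (420,230), post between them at (325,330), tips still just above its top. First I'll check how noisy the pose readings are.

```bash
python3 -c "
from h import *
for i in range(6):
    r.grab_frame('wrist');s=r.state();print(np.round(s['ee_pos']*1 if 0 else np.array(s['ee_pos']),4),np.round(s['ee_rot'],4),np.round(s['joint_vel'],3),np.round(s['ft_force'],1))
delta([.4647,-.2714,.158],-16.3)"
```

```text
[ 0.4704 -0.2756  0.1752] [0.7997 0.6002 0.0038 0.0135] [ 0.    -0.007 -0.01  -0.001 -0.004  0.002] [ 0.9  0.3 -0.9]
[ 0.4705 -0.2757  0.1754] [0.7997 0.6002 0.0039 0.0139] [ 0.001 -0.003 -0.001 -0.001 -0.003 -0.   ] [ 0.5 -0.1  0. ]
[ 0.4705 -0.2757  0.1753] [0.7997 0.6003 0.0039 0.0139] [-0.001  0.004  0.006 -0.    -0.005  0.   ] [ 0.4  0.4 -0.1]
[ 0.4704 -0.2756  0.1751] [0.7997 0.6002 0.0039 0.0137] [ 0.001  0.002  0.011  0.    -0.005 -0.   ] [0.3 0.4 0.4]
[ 0.4702 -0.2754  0.1748] [0.7997 0.6003 0.0038 0.0134] [ 0.003  0.006  0.01   0.001 -0.003  0.001] [-0.4  0.9 -0.3]
[ 0.4701 -0.2753  0.1745] [0.7997 0.6003 0.0037 0.0132] [-0.     0.008  0.01   0.002 -0.002 -0.001] [-0.3 -0.5  0.3]
t 4.42 pos [ 0.4701 -0.2753  0.1745] F [-0.3 -0.5  0.3] M [-0.07  0.15  0.  ] open 0.0938
delta mm [ -5.4   3.9 -16.5] rot [ 0.0166  0.0217 -0.0015]
```

Call:
carry_out(
  deltas=[-3,2,-3,0.008,0.011,0,94,-3,2,-5,0.008,0.011,0,94,0,0,-5,0,0,0,94,0,0,0,0,0,0,94],
)

```text
t: 4.75
ee_pos: [0.4639, -0.2712, 0.1621]
ee_rot: [0.8, 0.6, -0.0, 0.0]
ft_force: [-0.3, -0.3, -0.8]
opening: 0.0939
```

```bash
python3 -c "
from h import *
delta([.4647,-.2714,.158],-16.3)"
```

```text
t 4.75 pos [ 0.4639 -0.2712  0.1621] F [-0.3 -0.3 -0.8] M [-0.09  0.03  0.03] open 0.0939
delta mm [ 0.8 -0.2 -4.1] rot [ 0.0007 -0.0003 -0.0016]
```

Call:
carry_out(
  deltas=[0,0,-4,0,0,0,70,0,0,0,0,0,0,55,0,0,0,0,0,0,38,0,0,0,0,0,0,36,0,0,0,0,0,0,36],
  force=20,
)

```text
t: 5.17
ee_pos: [0.4636, -0.2709, 0.1564]
ee_rot: [0.8, 0.6, -0.001, -0.001]
ft_force: [-0.1, -0.4, 0.0]
opening: 0.064
```

Call:
carry_out(
  deltas=[0,0,0,0,0,0,30,0,0,0,0,0,0,30,0,0,0,0,0,0,30],
  force=40,
)

```text
t: 5.42
ee_pos: [0.4638, -0.271, 0.1566]
ee_rot: [0.8, 0.6, -0.001, -0.001]
ft_force: [-0.8, -0.3, -0.8]
opening: 0.0437
```

```bash
python3 -c "
from h import *
delta([.4647,-.2714,.215],-5.2)"
```

```text
t 5.42 pos [ 0.4638 -0.271   0.1566] F [-0.8 -0.3 -0.8] M [-0.04  0.08  0.02] open 0.0437
delta mm [ 0.9 -0.4 58.4] rot [-0.0002 -0.0017  0.192 ]
```

Call:
carry_out(
  deltas=[0,0,0,0,0,0,30,0,0,0,0,0,0,30,0,0,0,0,0,0,30],
)

```text
t: 5.67
ee_pos: [0.4639, -0.2711, 0.1567]
ee_rot: [0.8, 0.6, -0.0, -0.0]
ft_force: [-0.6, -0.8, -0.8]
opening: 0.0401
```

Call:
carry_out(
  deltas=[0,0,15,0,0,0,30,0,0,20,0,0,0,30,0,0,20,0,0,0.06,30,0,0,8,0,0,0.06,30,0,0,0,0,0,0.06,30],
)

```text
t: 6.08
ee_pos: [0.4612, -0.2692, 0.2187]
ee_rot: [0.74, 0.672, -0.003, -0.005]
ft_force: [0.0, -0.0, -3.2]
opening: 0.0401
```

```bash
python3 -c "
from h import *
r.grab_frame('scene')
delta([.5797,-.3285,.215],-5.2)
for c in ('scene','side'):print(c,[(np.round(d['location'],4),round(d['conf'],2)) for d in r.spot_point(c,'post_centre')])"
```

```text
t 6.13 pos [ 0.4611 -0.269   0.2182] F [-0.3  0.6 -2.4] M [-0.1   0.01  0.01] open 0.0403
delta mm [118.6 -59.5  -3.2] rot [-0.0043 -0.0111  0.0033]
scene [(array([ 0.4566, -0.2694,  0.1128]), 0.85), (array([ 0.387 , -0.3201,  0.0448]), 0.85), (array([ 0.3939, -0.4107,  0.0455]), 0.82), (array([ 0.4545, -0.3668,  0.0457]), 0.75), (array([ 0.3606, -0.1237,  0.0453]), 0.56)]
side [(array([ 0.3922, -0.3186,  0.0487]), 0.87), (array([ 0.4641, -0.2714,  0.0515]), 0.86), (array([ 0.3921, -0.4089,  0.045 ]), 0.77), (array([ 0.4587, -0.3674,  0.0511]), 0.73), (array([ 0.3598, -0.1252,  0.0429]), 0.7)]
```

Call:
carry_out(
  deltas=[24,-12,0,0,0,0,30,24,-12,0,0,-0.005,0,30,24,-12,0,-0.003,-0.006,0.003,30,24,-12,0,0,0,0,30,15,-8,0,0,0,0,30],
)

```text
t: 6.65
ee_pos: [0.5687, -0.3219, 0.2122]
ee_rot: [0.744, 0.668, -0.001, -0.009]
ft_force: [0.5, 0.0, -3.0]
opening: 0.0402
```

```bash
python3 -c "
from h import *
for i in range(3): r.grab_frame('scene')
delta([.5788,-.3283,.205],-5.2)"
```

```text
t 6.8 pos [ 0.5671 -0.3212  0.2117] F [ 0.5  0.1 -3.4] M [-0.1   0.09 -0.07] open 0.0403
delta mm [11.7 -7.1 -6.7] rot [-0.0133 -0.0173  0.0152]
```

Call:
carry_out(
  deltas=[6,-4,-2,-0.007,-0.009,0.008,30,6,-3,-3,-0.006,-0.008,0.007,30,0,0,0,0,0,0,30],
)

```text
t: 7.05
ee_pos: [0.577, -0.3269, 0.2045]
ee_rot: [0.739, 0.674, -0.001, -0.002]
ft_force: [0.1, 0.3, -2.0]
opening: 0.0401
```

```bash
python3 -c "
from h import *
for i in range(2): r.grab_frame('scene')
delta([.5788,-.3283,.205],-5.2)"
```

```text
t 7.15 pos [ 0.5764 -0.3266  0.2051] F [-0.7 -0.1 -2.7] M [-0.03  0.1   0.02] open 0.0398
delta mm [ 2.4 -1.7 -0.1] rot [-0.0032 -0.005   0.0007]
```

Call:
carry_out(
  deltas=[2.5,-2,0,-0.003,-0.005,0,30,0,0,0,0,0,0,30],
)

```text
t: 7.32
ee_pos: [0.5783, -0.3283, 0.2055]
ee_rot: [0.739, 0.674, 0.0, -0.0]
ft_force: [-0.1, -0.0, -2.5]
opening: 0.0399
```

```bash
python3 -c "
from h import *
ims=[]
for c,b in (('scene',(265,120,395,240)),('side',(285,130,415,250))):
    f=r.grab_frame(c);ims.append(cv2.resize(f['img'][b[1]:b[3],b[0]:b[2],::-1],None,fx=3,fy=3,interpolation=cv2.INTER_CUBIC))
    # project predicted socket-hole corners in crop pixels, and post foot corners
    a=np.radians(84.8);X=np.array([np.cos(a),np.sin(a)]);Y=np.array([-X[1],X[0]])
    for C,hx,hy,z,col in (((.5792,-.3284),15,21,.034,(0,0,255)),(np.array(r.state()['ee_pos'])[:2],12,18,np.array(r.state()['ee_pos'])[2]-.1567,(0,200,0))):
        q=[[*(np.array(C)+X*sx*hx/1e3+Y*sy*hy/1e3),z] for sx,sy in((1,1),(1,-1),(-1,-1),(-1,1))]
        cv2.polylines(ims[-1],[np.int32((proj(f,q)-b[:2])*3+1)],True,col,1)
cv2.imwrite('pics/h3.png',np.hstack(ims))
print(r.spot_point('side','post_centre')[:5], r.spot_point('side','socket_mouth'),r.spot_point('scene','socket_mouth'))
delta([.5788,-.3283,.205],-5.2)"
```

```text
[{'location': [0.3914, -0.4092, 0.0452], 'conf': 0.87}, {'location': [0.4607, -0.3652, 0.0476], 'conf': 0.81}, {'location': [0.5788, -0.3288, 0.0992], 'conf': 0.72}, {'location': [0.3572, -0.1256, 0.0455], 'conf': 0.67}, {'location': [0.3881, -0.319, 0.0519], 'conf': 0.61}] [{'location': [0.5755, -0.331, 0.0353], 'conf': 0.56}] [{'location': [0.5785, -0.3303, 0.0376], 'conf': 0.94}, {'location': [0.5778, -0.3299, 0.0992], 'conf': 0.16}]
t 7.57 pos [ 0.5782 -0.3281  0.2054] F [ 0.1  0.4 -2.5] M [-0.1   0.04 -0.01] open 0.0396
delta mm [ 0.6 -0.2 -0.4] rot [-0.0006 -0.0005  0.0009]
```

View pics/h3.png

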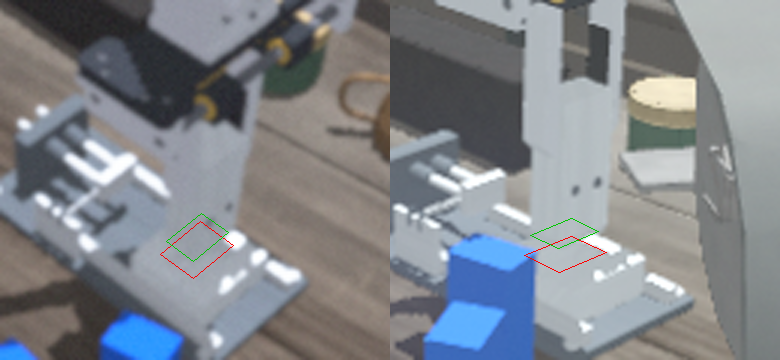

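The outlines put the foot (green) directly over the predicted hole (red) in both views: about (197,237) in the left one and (565,233) in the right. I'll lower it in small steps and watch the force.

Call:
carry_out(
  deltas=[0,0,-4,0,0,0,30,0,0,-4,0,0,0,30,0,0,-4,0,0,0,30],
)

```text
t: 7.82
ee_pos: [0.5786, -0.3284, 0.1938]
ee_rot: [0.739, 0.674, 0.0, 0.001]
ft_force: [-1.0, -0.2, -3.0]
opening: 0.04
```

```bash
python3 -c "
from h import *
r.grab_frame('side')
delta([.5786,-.3284,.1687],-5.2)"
```

```text
t 7.87 pos [ 0.5782 -0.3281  0.1926] F [-0.9 -0.2 -4.6] M [-0.02  0.11 -0.  ] open 0.0402
delta mm [  0.4  -0.3 -23.9] rot [-0.0003 -0.0002  0.001 ]
```

Call:
carry_out(
  deltas=[0,0,-2,0,0,0,30,0,0,-2,0,0,0,30,0,0,-2,0,0,0,30],
)

```text
t: 8.12
ee_pos: [0.5782, -0.3287, 0.1859]
ee_rot: [0.739, 0.674, -0.001, 0.0]
ft_force: [0.1, -1.8, -1.4]
opening: 0.0402
```

Call:
carry_out(
  deltas=[0,0,-2,0,0,0,30,0,0,-2,0,0,0,30],
)

```text
t: 8.28
ee_pos: [0.5783, -0.3291, 0.1816]
ee_rot: [0.739, 0.674, -0.001, 0.001]
ft_force: [-0.5, -0.5, -2.1]
opening: 0.0403
```

Call:
carry_out(
  deltas=[0,0,-2,0,0,0,30,0,0,-2,0,0,0,30,0,0,-2,0,0,0,30],
)

```text
t: 8.53
ee_pos: [0.5783, -0.3291, 0.1749]
ee_rot: [0.739, 0.674, -0.001, 0.001]
ft_force: [-0.1, -1.2, -2.8]
opening: 0.0401
```

Call:
carry_out(
  deltas=[0,0,-2,0,0,0,30,0,0,-2,0,0,0,30],
)

```text
t: 8.7
ee_pos: [0.5783, -0.3291, 0.1704]
ee_rot: [0.739, 0.674, -0.001, 0.001]
ft_force: [0.3, 0.2, -2.5]
opening: 0.0399
```

```bash
python3 -c "
from h import *
r.grab_frame('side')
delta([.5786,-.3284,.1687],-5.2)"
```

```text
t 8.75 pos [ 0.5782 -0.3291  0.1699] F [ 0.1 -0.6 -3.1] M [-0.29 -0.03 -0.  ] open 0.04
delta mm [ 0.4  0.7 -1.2] rot [ 0.0015 -0.0005  0.0006]
```

Call:
carry_out(
  deltas=[0,0,-1.5,0,0,0,30,0,0,-1,0,0,0,30],
)

```text
t: 8.92
ee_pos: [0.5784, -0.3292, 0.1687]
ee_rot: [0.739, 0.674, -0.001, 0.001]
ft_force: [-2.1, 1.3, 7.9]
opening: 0.0399
```

Call:
carry_out(
  deltas=[0,0,-2,0,0,0,30,0,0,-2,0,0,0,30],
)

```text
t: 9.08
ee_pos: [0.5783, -0.3292, 0.1686]
ee_rot: [0.739, 0.674, -0.001, 0.002]
ft_force: [-1.9, 2.1, 7.1]
opening: 0.0395
```

It's home: the force reversed at TCP z 0.1686, which puts the foot 12 mm above the bench. Now I'll slide it along jig x, (0.09, 0.996).

Call:
carry_out(
  deltas=[0.4,4,-0.3,0,0,0,30,0.5,6,-0.3,0,0,0,30,0.5,6,-0.3,0,0,0,30,0.5,6,-0.3,0,0,0,30],
)

```text
t: 9.42
ee_pos: [0.5801, -0.3081, 0.1688]
ee_rot: [0.739, 0.674, -0.002, 0.004]
ft_force: [-1.0, -1.0, 1.5]
opening: 0.0403
```

```bash
python3 -c "
from h import *
delta([.5837,-.2687,.1687],-5.2)"
```

```text
t 9.42 pos [ 0.5801 -0.3081  0.1688] F [-1.  -1.   1.5] M [-0.42  0.35  0.05] open 0.0403
delta mm [ 3.6 39.4 -0.1] rot [0.0078 0.0027 0.0012]
```

Call:
carry_out(
  deltas=[0.5,6,-0.3,0.002,0.001,0,30,0.5,6,-0.3,0.002,0.001,0,30,0.5,6,-0.3,0.002,0,0,30,0.5,6,-0.3,0.002,0,0,30,0.3,4,-0.3,0,0,0,30],
)

```text
t: 9.83
ee_pos: [0.5833, -0.2764, 0.1687]
ee_rot: [0.738, 0.674, 0.001, 0.001]
ft_force: [-0.8, -1.8, 3.0]
opening: 0.0404
```

```bash
python3 -c "
from h import *
r.grab_frame('scene')
delta([.5837,-.2687,.1687],-5.2)"
```

```text
t 9.88 pos [ 0.5834 -0.2755  0.1687] F [-0.2  0.4  2.2] M [-0.04  0.27 -0.05] open 0.0398
delta mm [ 0.3  6.8 -0. ] rot [-0.0005  0.0022 -0.0006]
```

Call:
carry_out(
  deltas=[0.2,3,-0.3,0,0,0,30,0.2,2,-0.3,0,0,0,30,0.2,2,-0.3,0,0,0,30],
)

```text
t: 10.13
ee_pos: [0.584, -0.2681, 0.1687]
ee_rot: [0.738, 0.675, 0.0, 0.001]
ft_force: [-1.8, -4.1, 2.9]
opening: 0.0401
```

Call:
carry_out(
  deltas=[0.2,2,-0.3,0,0,0,30,0.2,2,-0.3,0,0,0,30],
)

```text
t: 10.3
ee_pos: [0.5843, -0.266, 0.1688]
ee_rot: [0.738, 0.675, -0.001, 0.003]
ft_force: [-2.7, -5.5, 3.6]
opening: 0.0399
```

```bash
python3 -c "
from h import *
for i in range(3):
  r.grab_frame('scene')
  delta([.5837,-.2587,.1687],-5.2)"
```

```text
t 10.35 pos [ 0.5843 -0.2658  0.1688] F [-2.6 -4.5  4.3] M [-1.01  0.78  0.07] open 0.0402
delta mm [-0.6  7.1 -0.1] rot [ 0.0062  0.0023 -0.0027]
t 10.4 pos [ 0.5843 -0.2658  0.1687] F [-1.3 -4.   4. ] M [-1.02  0.7   0.08] open 0.0399
delta mm [-0.6  7.1 -0. ] rot [ 0.0058  0.0023 -0.0026]
t 10.45 pos [ 0.5843 -0.2658  0.1687] F [-2.4 -4.   5. ] M [-0.91  0.77  0.1 ] open 0.0401
delta mm [-0.6  7.1 -0. ] rot [ 0.0056  0.0023 -0.0025]
```

Call:
carry_out(
  deltas=[0,3,-0.3,0.003,0.001,-0.001,30,0,3,-0.3,0.003,0.001,-0.001,30,0,3,-0.3,0.001,0,0,30],
)

```text
t: 10.7
ee_pos: [0.5846, -0.2622, 0.1688]
ee_rot: [0.738, 0.675, -0.002, 0.004]
ft_force: [-3.6, -7.5, 3.5]
opening: 0.0402
```

```bash
python3 -c "
from h import *
for i in range(2):
  r.grab_frame('scene')
  delta([.5847,-.2575,.1687],-5.2)"
```

```text
t 10.75 pos [ 0.5846 -0.2619  0.1688] F [-2.  -7.   3.6] M [-1.57  0.74  0.18] open 0.0402
delta mm [ 0.1  4.4 -0.1] rot [ 0.0096  0.0022 -0.0018]
t 10.8 pos [ 0.5846 -0.262   0.1688] F [-2.7 -7.3  3.9] M [-1.44  0.62  0.1 ] open 0.0401
delta mm [ 0.1  4.5 -0.1] rot [ 0.0094  0.0022 -0.0018]
```

Call:
carry_out(
  deltas=[-0.3,4,-0.3,0.006,0.001,0,30,-0.2,4,-0.3,0.006,0.001,0,30,-0.2,4,-0.3,0.006,0.001,0,30],
)

```text
t: 11.05
ee_pos: [0.5848, -0.2587, 0.1689]
ee_rot: [0.737, 0.676, -0.002, 0.005]
ft_force: [-2.1, -10.7, 3.0]
opening: 0.04
```

```bash
python3 -c "
from h import *
for i in range(2):
  f=r.grab_frame('scene')
  delta([.5847,-.2575,.1687],-5.2)
g=r.grab_frame('wrist')
a=f['img'][130:230,260:360,::-1];b=g['img'][40:200,330:500,::-1]
cv2.imwrite('pics/p4.png',np.hstack([cv2.resize(a,(395,395),interpolation=cv2.INTER_CUBIC),cv2.resize(b,(405,395),interpolation=cv2.INTER_CUBIC)]))
"
```

```text
t 11.1 pos [ 0.5849 -0.2586  0.1689] F [-1.2 -8.7  1.9] M [-2.09  0.63  0.17] open 0.0396
delta mm [-0.2  1.1 -0.2] rot [ 0.0096  0.0029 -0.0046]
t 11.15 pos [ 0.5848 -0.2586  0.1689] F [-1.5 -9.5  2.2] M [-2.03  0.63  0.17] open 0.0402
delta mm [-0.1  1.1 -0.2] rot [ 0.0095  0.0029 -0.0045]
```

View pics/p4.png

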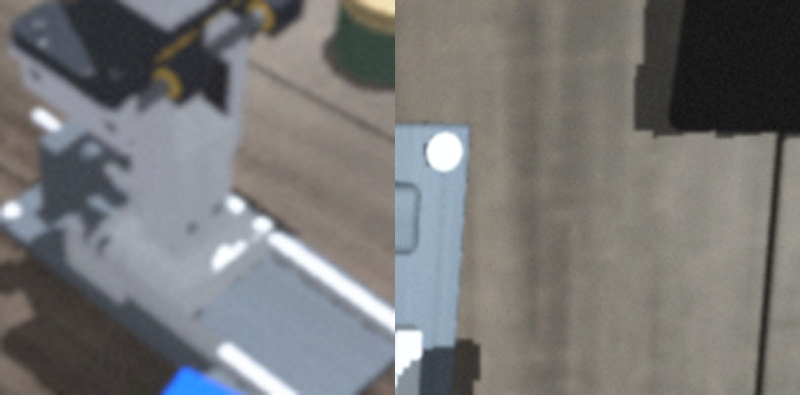

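The left panel shows the post at (175,180) against the fence, but the pointer doesn't resolve there. The wrist crop was too far right, so I'll take a new one shifted left.

```bash
python3 -c "
from h import *
g=r.grab_frame('wrist');np.savez('f2.npz',**g)
X=np.array([.0906,.996]);Y=np.array([-.996,.0906]);o=np.array([.5853,-.2546])
print(np.round(proj(g,[[*(o+X*d/1e3+Y*.047),.044] for d in(0,5,10,15,20)])))
save(g,'w5.png',3,(160,0,420,195))
delta([.5847,-.2575,.1687],-5.2)"
```

```text
[[205. 236.]
 [205. 228.]
 [204. 221.]
 [204. 213.]
 [203. 206.]]
t 11.25 pos [ 0.5849 -0.2586  0.1689] F [-1.3 -9.6  3.1] M [-2.    0.58  0.14] open 0.0399
delta mm [-0.2  1.1 -0.2] rot [ 0.0093  0.003  -0.0043]
```

View pics/w5.png

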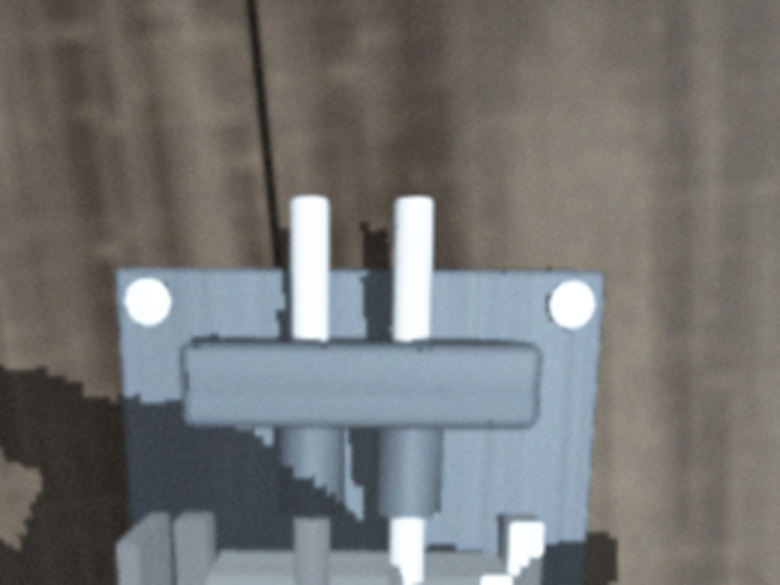

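This shows the bracket at (360,385) with its guide rods; the fence and scale are just below the crop. I'll crop the same frame lower down.

```bash
python3 -c "
from h import *
g=np.load('f2.npz');save(g,'w6.png',5,(180,160,335,275))"
```

```text
(no output)
```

View pics/w6.png

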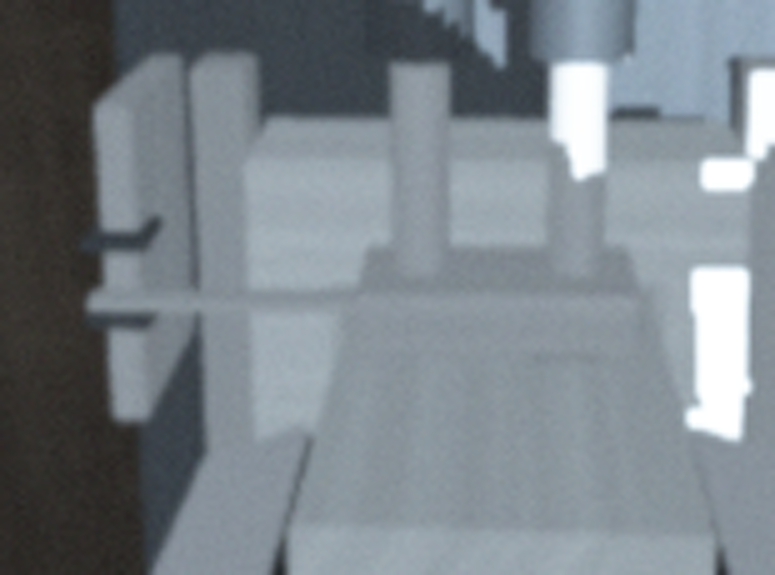

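The pointer at (200,300) is between the ridge ends at y≈240 (15 mm) and y≈320 (5 mm), so travel is about 8 mm, which agrees with the ~9.5 N force. I'll push about 1.5 mm further to centre it.

Call:
carry_out(
  deltas=[-0.3,4.5,-0.4,0.009,0.002,-0.003,30,-0.3,4.5,-0.4,0.009,0.002,-0.003,30,-0.3,4.5,-0.4,0.009,0.002,-0.003,30,-0.3,4.5,-0.4,0.009,0.002,-0.003,30],
)

```text
t: 11.58
ee_pos: [0.5852, -0.2565, 0.1688]
ee_rot: [0.739, 0.673, -0.002, 0.003]
ft_force: [-2.9, -12.9, 1.9]
opening: 0.0401
```

```bash
python3 -c "
from h import *
for i in range(4):
  g=r.grab_frame('wrist');delta([.5847,-.2568,.1687],-5.2)
np.savez('f3.npz',**g);save(g,'w7.png',5,(180,160,335,275))"
```

```text
t 11.63 pos [ 0.5852 -0.2565  0.1689] F [ -2.3 -12.    2. ] M [-2.55  0.65  0.17] open 0.0398
delta mm [-0.5 -0.3 -0.2] rot [0.0067 0.001  0.0028]
t 11.68 pos [ 0.5852 -0.2565  0.1688] F [ -2.1 -11.1   1.5] M [-2.54  0.66  0.16] open 0.0403
delta mm [-0.5 -0.3 -0.1] rot [0.0066 0.001  0.0027]
t 11.73 pos [ 0.5852 -0.2565  0.1688] F [ -3.1 -12.1   1.7] M [-2.58  0.61  0.2 ] open 0.0399
delta mm [-0.5 -0.3 -0.1] rot [0.0066 0.001  0.0027]
t 11.78 pos [ 0.5852 -0.2565  0.1688] F [ -2.4 -12.2   1.7] M [-2.55  0.6   0.19] open 0.0399
delta mm [-0.5 -0.3 -0.1] rot [0.0066 0.001  0.0027]
```

View pics/w7.png

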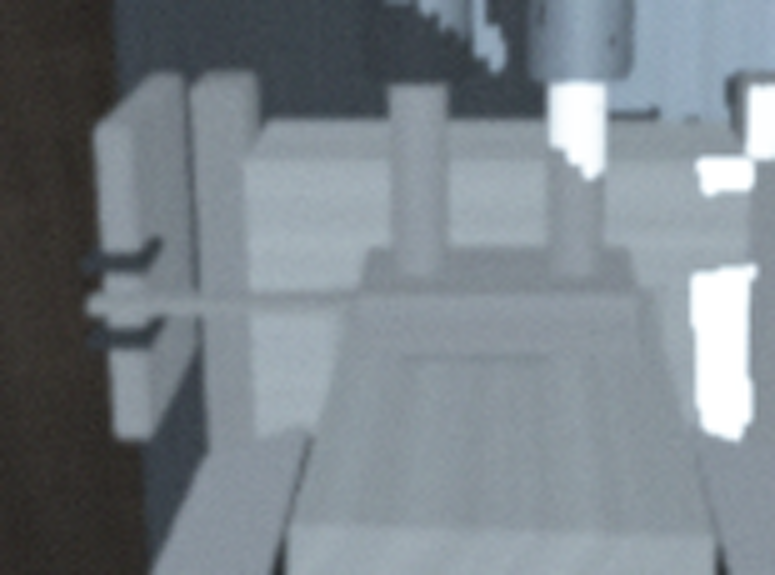

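The pointer at y≈300 is now midway between the ridges (258 and 338). The wrist reads about 12 N, which includes rail friction, so I'll ease it slightly.

Call:
carry_out(
  deltas=[-0.8,4.0,-0.4,0.008,0.002,0,30,-0.8,4.0,-0.4,0.008,0.002,0,30],
)

```text
t: 11.95
ee_pos: [0.5851, -0.2565, 0.1688]
ee_rot: [0.739, 0.674, -0.002, 0.003]
ft_force: [-0.6, -9.5, 1.2]
opening: 0.0398
```

```bash
python3 -c "
from h import *
F=[]
for i in range(20):
  g=r.grab_frame('wrist' if i<19 else 'scene');F.append(r.state()['ft_force'])
  if i in(0,18): 
    delta([.5847,-.2568,.1687],-5.2)
    if i==18: w=g
print('mean F',np.mean(F,0).round(1))
a=w['img'][190:250,190:270,::-1]
cv2.imwrite('pics/fin.png',np.hstack([cv2.resize(a,(390,293),interpolation=cv2.INTER_CUBIC),cv2.resize(g['img'][...,::-1],(391,293))]))
print([(np.round(d['location'],3),round(d['conf'],2)) for d in r.spot_point('scene','round_post_centre')])"
```

```text
t 12.0 pos [ 0.5851 -0.2565  0.1688] F [ -1.6 -11.6   2.1] M [-2.36  0.46  0.18] open 0.0399
delta mm [-0.4 -0.3 -0.1] rot [0.007  0.002  0.0007]
t 12.9 pos [ 0.5851 -0.2565  0.1688] F [ -1.6 -11.7   1.5] M [-2.31  0.42  0.17] open 0.0399
delta mm [-0.4 -0.3 -0.1] rot [0.007  0.0019 0.0007]
mean F [ -1.3 -11.    1.6]
[(array([ 0.443, -0.157,  0.044]), 0.83)]
```

View pics/fin.png

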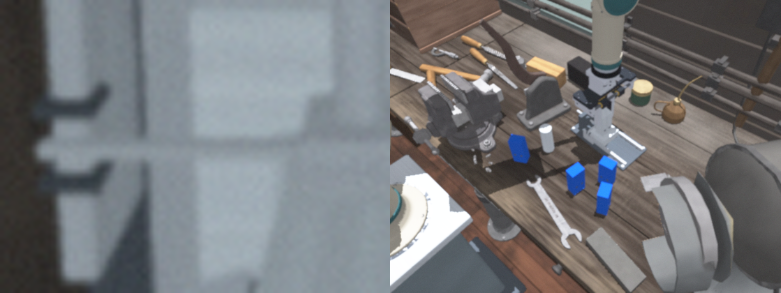

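The pointer at (100,145) stands between the ridges (103 and 175). The round post at (546,138) and the blue blocks haven't moved. The push has held steady at about 11 N for a second, so I'm handing the job in.

```bash
python3 -c "
from h import *
print(r.finish_job())"
```

```text
the job is handed in; nothing more can be done
None
```

The flat-sided post is plugged into the carriage socket and pressed against the sprung fence, and the arm is still gripping (40 N) and pushing. I handed the job in at about 13 s.

- **Seating:** the post went down until the force reversed. By tool height its foot was then 12 mm above the bench, which is fully home. Tool height stayed within 0.3 mm of that during the slide.
- **Fence:** in the last wrist picture the pointer stands about midway between the two ridges, so travel is roughly 10 mm. The end stop was never approached.
- **Push:** the wrist averaged about 11 N along the push over the last second. That is slightly above the 10 N asked and includes about 1 N of carriage friction. There was also about 1.3 N sideways and 1.6 N vertical, and the pose did not move.
- **Bystanders:** the round post was found where it started, within about 2 mm. The blue look-alikes look untouched in the last scene picture.

One small disagreement remains: the tool is tilted about 0.4° under load, so the post may lean slightly within the socket's clearance.

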